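# Seat the jar plate on the rack's locating pin

## Robot

A 6-joint arm with a two-finger parallel gripper is mounted at the origin on the work surface. World frame = base frame: x ahead of the robot, y to its left, z up, the work surface at z = 0. Lengths are in mm, angles in degrees, forces in N, time in s.
With the tool pointing down it reaches from about 275 to 725 mm from the base axis. Payload 5.6 kg.
Tool frame: the origin (TCP) lies at the centre of the arm's flange, where the gripper is bolted on; the fingertips stand 173 mm ahead of it and the grasp point (between the pads) lies 155 mm ahead of it; z points along the fingers, y is the line along which they close (so a half turn about z gives the same grasp; the last joint's range is limited). The gripper opens to 85 mm and grips with 20 to 120 N. Pads are 22 mm wide; open, the fingers measure 114 mm over their backs; the gripper's body (76 mm by 85 mm) begins 54 mm behind the grasp point. The pads swing forward as they close: fully open they stand 13 mm farther back than shut.
Start: joints at [-54.339, 14.616, 6.199, 0, -81.583, -16.306], TCP at [182.296, -518.904, 404.683] pointing down, gripper open.
Joint ranges: [-168.99, 168.99], [-69.2, 112.95], [-62.41, 85.93], [-164.36, 98.24], [-168.68, -3.75], [-174.98, 174.98]. Speed limits (degrees/s): [147.25, 147.25, 180, 180, 180, 180].

## Interface

Orientations are given as a 3x3 rotation matrix whose columns are the frame's x, y, z axes.
In Python, from bench import * gives the robot as it stands. The module is installed in compiled form; this text tells all that it offers.
- The arm moves only by the tool apply_moves, never from a script. Its argument "targets" is a list of rows, each a list of 6 numbers: the shift along the tool's x, y, z in parts of the range, where 1.0 means 0.8 m, then the turn, a rotation vector about the tool's x, y, z in fractions of the full range, 1 being 180 degrees. In form: [[dx, dy, dz, rx, ry, rz], ...]. A call has 1 to 5 rows; each row is the pose to reach, as a shift and turn from the pose commanded when the call began, along the tool's axes at that moment; what a row does not reach only later rows make up. A row lasts 1/10 s, in which the tool goes at most 50 mm and 8.59 degrees, less where a joint would pass 70% of its speed; a pose out of reach is approached as far as the arm can. Shift and turn numbers lie between -1 and 1, and a call with a number outside is refused. A call with a gripper value outside its range is refused whole. "jaw" is the closure, from -1 (fully open) to 1 (shut), set as the call begins (left out, the last holds). The fingers move at their own pace and stop on an object; "force" is the grip in N (left out, the last holds). Time passes only in rows, so rows that repeat a pose let the fingers close. It gives the time, the measured TCP pose, the force, the opening and the grip force at its end, in the units of the state.
- get_obs(): the state, without advancing time (a new reading comes with each control period).
- get_image(name): name is "scene" or "top" or "wrist"; returns (picture, depth): 400x640x3 uint8, blue, green, red; 400x640 float32, mm along the optical axis (not along the pixel's ray), 0 where there is no reading.
- camera_model(name): a dict with "mtx" (3x3 intrinsics, pixels), "view" (4x4, takes a point from world to camera coordinates); the wrist camera has in their place "mount" (4x4, takes a point from camera to tool coordinates, whose origin is the TCP and whose axes are the flange's). Camera axes: x right, y down, z forward; pixel columns grow to the right and rows downward; lengths in mm; the calibration is good to about 2 mm. A picture is of the moment at which its call begins: read the wrist's pose just before it. camera_model takes no time and is no camera call.
- sign_off(): hands the job in; it is judged then, once.
The state is a dict: "t": time; "q": joint angles; "joint_velocities": joint speeds; "effort": joint torques, N m; "tcp_pos": TCP position; "orientation": TCP orientation; "contact_force": force on the tool from outside, world axes, zero at the start; "wrist_torque": the same for the moment, N m; "width": finger opening in mm; "finger_force": force on a finger pad.
Only numpy, scipy, OpenCV 4.12 (cv2) and the standard library are available. Lean on these libraries where they do the work, as an engineer would, in place of code of your own. Each camera call takes 0.05 s, during which the arm holds its last target. There are 200 camera calls.

## Task

Pick up the loose white jar plate by its upright tab and rest it on top of the rack, square to the rack and with its hole towards the rack's end that has the little pin, so that it rides on the pin between the hole and the plate's edge. Then slide it gently along the rack until the hole comes over the pin and it drops fully home, flat on the top tier and still square; stop as soon as the pin catches, never forcing it, and let go. Leave the egg cup, teething ring, scoop and single jar where they are.

Things in the scene. Friction and masses are not known exactly. Their poses are not given: they have to be found in the camera images.
- rack: Fixed white plastic rack of three tiers, 260 (x) x 190 (y) mm; lower tiers hold glass jars with orange lids. Origin: centre of its underside, z up. The top tier's upper face is flat and bare, 170 mm above the origin, but for the pin and four corner posts (16 mm thick, at x +-121, y +-86 mm) rising 8 mm above it.
- pin_slot: Slot in the top tier's upper face, with its pin. Origin: the slot's middle (rack frame: x +30, y 0, z 170 mm; same axes). The pin, a fixed upright aluminium stub 12 mm across, 8 mm high, rim rounded, is clamped somewhere along the slot: from 16 mm before to 16 mm past the origin along x, exactly on y. Its place is not measured: it must be felt or seen.
- plate: White jar plate, 170 (x) x 120 (y) x 6 mm, 0.13-0.25 kg, flat on the board. Origin: centre of underside, z up. On its centre an upright tab 10 (x) x 50 (y) mm, top 50 mm above the underside. Its +x must end along the rack's +x. Laid over the pin it rests tilted (0.05-0.07 rad) on pin and rear edge; loose fingers push it by the tab with 1-3 N; when the hole meets the pin it falls flat by itself.
- plate_hole (a point): Centre of the plate's single round through hole, 16.5 mm across, at the plate's underside (x +30, y 0, z 0 mm in the plate's frame).
- egg_cup: White ceramic egg cup, 48 mm wide, 56 mm high, standing. Origin at its foot. A bystander.
- teether: Silicone teething ring, 68 mm across, 12 mm high, lying flat. Origin under its centre. A bystander.
- scoop: Aluminium scoop, bowl 42 mm across and 28 mm high, thin handle 75 mm long towards its -x. Origin under its bowl. A bystander.
- jar: Closed glass baby jar, 50 mm across, 62 mm high, orange lid, standing alone. Origin at its underside. A bystander.
Not all that is in view belongs to the job. Of the things shaped like the plate, the white one is meant.

How it is judged (in metres and radians):
On the way:
1. the plate rides on the pin, tilted or level, its hole not yet over it (contact force between plate and rack above 0.2 N and z of plate_hole in the frame of rack above 0.1735 m and horizontal distance between plate_hole and pin_slot below 0.05 m), for 0.2 s.
At the end, for the whole second after the job is handed in: The plate lies flat on the rack's top tier (underside within 2 mm of it, tilt under 0.02 rad) with its hole down over the pin (hole within 20 mm along and 5 mm across of the slot's middle), the hole on the +x side of the tab, square to the rack within 0.15 rad, at rest (z of plate_hole in the frame of rack between 0.168 and 0.172 m and angle between plate's own z axis and vertical below 0.02 rad and x of plate_hole in the frame of pin_slot between -0.02 and 0.02 m and y of plate_hole in the frame of pin_slot between -0.005 and 0.005 m and x of plate in the frame of rack below 0.03 m and angle between the x axis of plate and the x axis of rack, either way round below 0.15 rad and linear speed of plate below 0.01 m/s); the robot touches nothing.
It fails at once if the plate is shoved against the pin with more than 12 N once its hole has dropped over it, or pressed on the pin with more than 25 N at any time (contact force between plate and pin_slot above 25 N or (contact force between plate and pin_slot above 12 N and z of plate_hole in the frame of rack below 0.1735 m)).
It fails at once if the plate is pressed or banged on the rack with more than 40 N (contact force between plate and rack above 40 N).
It fails at once if a bystander is moved by more than 15 mm (distance of any of egg_cup, teether, scoop, jar from where it was at the start of the episode above 0.015 m).
It also fails if it takes over 54 s, if anything falls off the work surface, if the arm or the gripper's body presses on something with over 40 N, if the wrist force passes 120 N, or if a joint passes its speed limit or range.

## Working session

There is one attempt and no reset: what is moved stays moved. The work goes in short steps, Python scripts to look and compute and a tool call to move; the robot and the scene stay as the last step left them, time stands still between calls to the robot, and variables do not carry over. Pictures are saved under pics/ and viewed, at most 10 in all, crops included, and the job is handed in when it is done.

Besides the shell and the picture viewer there is one more tool, called as name(argument=value, ...) on one line, values as JSON. apply_moves: Moves the arm, as the interface text tells. Its arguments: {"type":"object","properties":{"targets":{"type":"array","items":{"type":"array","items":{"type":"number"}}},"jaw":{"type":"number"},"force":{"type":"number"}},"required":["targets"]}

```bash
mkdir -p pics; python3 - <<'E'
from bench import *
import cv2,numpy as np
o=get_obs();print(o['t'],o['tcp_pos'],o['orientation'],o['width'])
for n in("scene","top"):
    p,d=get_image(n);cv2.imwrite(f'pics/{n}0.png',p);np.save(f'pics/{n}0.npy',d)
    m=camera_model(n);print(n,np.round(m['mtx'],1).tolist(),np.round(m['view'],3).tolist())
print(camera_model('wrist'))
E
```

```text
0.0 [ 182.30864148 -518.73399603  403.76865144] [[-9.43498276e-01 -3.31376732e-01 -6.81468303e-04]
 [-3.31377430e-01  9.43496566e-01  1.79718728e-03]
 [ 4.74169536e-05  1.92146632e-03 -9.99998153e-01]] 85.34991452311468
scene [[375.2, 0.0, 318.1], [0.0, 375.2, 197.2], [0.0, 0.0, 1.0]] [[0.821, 0.571, -0.012, -383.213], [0.287, -0.43, -0.856, -85.074], [-0.494, 0.699, -0.517, 1319.422], [0.0, 0.0, 0.0, 1.0]]
top [[501.4, 0.0, 328.0], [0.0, 501.4, 202.3], [0.0, 0.0, 1.0]] [[0.003, -1.0, 0.004, -118.515], [-0.994, -0.004, -0.106, 554.192], [0.106, -0.004, -0.994, 1151.757], [0.0, 0.0, 0.0, 1.0]]
{'mtx': array([[281.05632357,   0.        , 316.71673262],
       [  0.        , 281.05632357, 197.01902343],
       [  0.        ,   0.        ,   1.        ]]), 'mount': array([[ 2.56519663e-04, -9.57845663e-01, -2.87283171e-01,
         7.09183527e+01],
       [ 9.99999959e-01,  2.81545465e-04, -4.57995864e-05,
         6.70620933e-01],
       [ 1.24752209e-04, -2.87283148e-01,  9.57845696e-01,
         3.06687787e+01],
       [ 0.00000000e+00,  0.00000000e+00,  0.00000000e+00,
         1.00000000e+00]])}
```

View pics/top0.png

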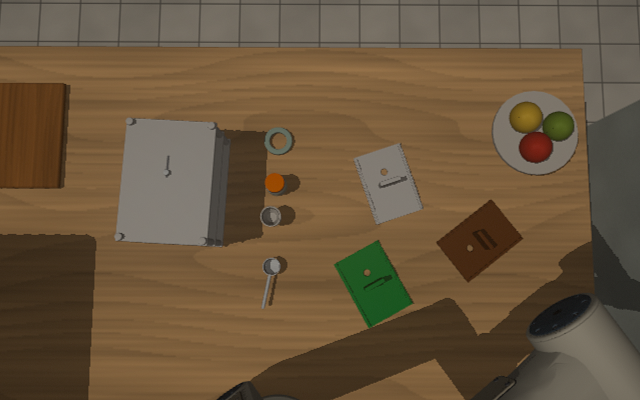

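View pics/scene0.png

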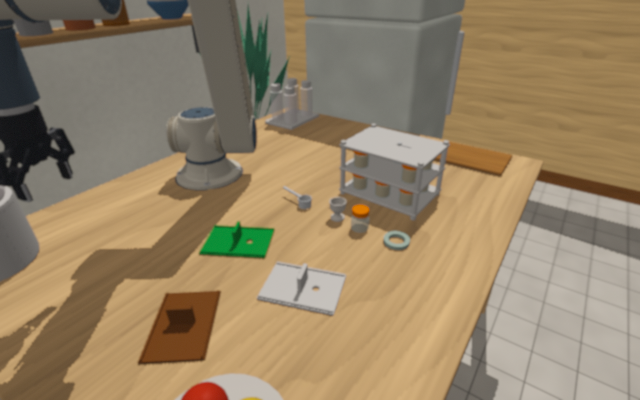

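The top view shows three plate-shaped things: white at (388,183), green at (373,283) and brown at (480,240). The task names the white one. The rack is centred near (167,181). Its pin looks to be at (167,173), with the slot running up from there, so rack +x points up in the image.

```bash
cat > h.py <<'E'
import numpy as np,cv2
from bench import *
def ray(n,uv,z):
    "world points where pixel rays meet plane z"
    m=camera_model(n);K=m['mtx']
    V=np.array(m['view']) if 'view' in m else wview(m)
    R,t=V[:3,:3],V[:3,3];c=-R.T@t
    uv=np.atleast_2d(np.float64(uv));d=(np.linalg.inv(K)@np.c_[uv,np.ones(len(uv))].T).T@R
    return c+d*((z-c[2])/d[:,2])[:,None]
def wview(m):
    o=get_obs();T=np.eye(4);T[:3,:3]=o['orientation'];T[:3,3]=o['tcp_pos']
    return np.linalg.inv(T@m['mount'])
def proj(n,P):
    m=camera_model(n);V=np.array(m['view']) if 'view' in m else wview(m)
    c=np.atleast_2d(P)@V[:3,:3].T+V[:3,3];p=c@m['mtx'].T;return p[:,:2]/p[:,2:]
def lift(n,d):
    m=camera_model(n);V=np.array(m['view']) if 'view' in m else wview(m)
    v,u=np.mgrid[:400,:640];k=m['mtx'];X=np.stack([(u-k[0,2])/k[0,0]*d,(v-k[1,2])/k[1,1]*d,d],-1)
    return (X-V[:3,3])@V[:3,:3]
E
python3 - <<'E'
from h import *
p=cv2.imread('pics/top0.png');d=np.load('pics/top0.npy');W=lift('top',d)
Z=W[...,2]
hsv=cv2.cvtColor(p,cv2.COLOR_BGR2HSV);wh=(hsv[...,1]<45)&(hsv[...,2]>110)
print('rack top z',np.median(Z[150:220,140:200]),'board',np.median(Z[60:100,250:450]),'plate top',np.median(Z[195:215,375:410]))
def box(m,name,z):
    m=cv2.morphologyEx(m.astype(np.uint8),cv2.MORPH_OPEN,np.ones((3,3)))
    c=max(cv2.findContours(m,0,1)[0],key=cv2.contourArea)
    P=ray('top',c[:,0,:],z)[:,:2].astype(np.float32)
    r=cv2.minAreaRect(P);print(name,r,cv2.boxPoints(r).round(1).tolist())
m=np.zeros((400,640),bool);m[100:260,100:240]=1
box(m&(abs(Z-172)<14),'rack',170)
m[:]=0;m[130:235,345:435]=1
box(m&wh,'plate',6)
t=m&(Z>30)&(Z<60);t2=np.argwhere(t)
P=W[t];print('tab',len(P),P.mean(0),P.min(0),P.max(0))
a=cv2.resize(p[135:235,340:440],(400,400),interpolation=2);b=cv2.resize(p[110:250,105:245],(400,400),interpolation=2)
cv2.imwrite('pics/crop0.png',np.hstack([a,b]))
E
```

```text
rack top z 170.46350649691513 board 0.7999918661052559 plate top 6.572892690323727
rack ((583.8441772460938, 220.42942810058594), (192.79649353027344, 259.5755920410156), 87.16992950439453) [[449.5, 130.60000610351562], [708.7000122070312, 117.69999694824219], [718.2000122070312, 310.29998779296875], [459.0, 323.1000061035156]]
plate ((604.2528076171875, -260.6312561035156), (168.5864715576172, 117.1409912109375), 18.891252517700195) [[505.5, -232.5], [543.5, -343.29998779296875], [703.0, -288.79998779296875], [665.0, -177.89999389648438]]
tab 110 [ 602.8752768  -261.32775918   48.02806587] [ 591.30086864 -286.15882584   30.14127775] [ 614.77008693 -237.37469796   54.29850842]
```

View pics/crop0.png

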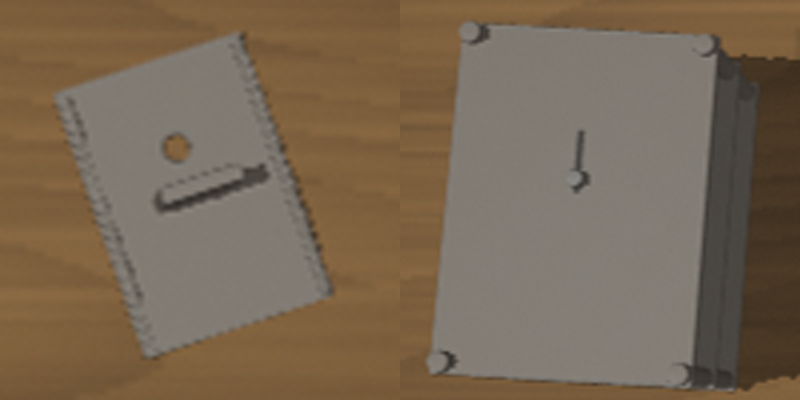

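White plate confirmed: hole at crop (177,147), 170x120 size, yaw about +19°. The rack yaw is about -2.8°, and the pin shows at crop (577,178), at the slot's lower end. Next I'll work out the moves.

```bash
cat >> h.py <<'E'
from scipy.spatial.transform import Rotation as Ro
def pose(yaw,pitch=0):
    "tool down with y axis at yaw deg; pitch rad lifts the +y side"
    a=np.radians(yaw);y=np.array([np.cos(a),np.sin(a),0]);z=np.array([0,0,-1.]);R=np.c_[np.cross(y,z),y,z]
    return Ro.from_rotvec(pitch*R[:,0])*1 and (Ro.from_rotvec(pitch*R[:,0])*Ro.from_matrix(R)).as_matrix()
def to(p,R,o=None):
    o=o or get_obs();C=np.array(o['orientation'])
    return np.r_[C.T@(np.array(p)-o['tcp_pos'])/1000,Ro.from_matrix(C.T@R).as_rotvec()].round(4)
E
sed -i 's/return Ro.from_rotvec(pitch\*R\[:,0\])\*1 and (\(.*\)).as_matrix()/return (\1).as_matrix()/' h.py
python3 - <<'E'
from h import *
a=np.radians(-2.83);x=np.array([np.cos(a),np.sin(a)]);y=np.array([-x[1],x[0]]);c=np.array([583.8,220.4])
for n,u,z in(('pin',(167,172.3),178),('s1',(168,155.5),170),('s2',(166.5,177.2),170)):
    w=ray('top',u,z)[0];print(n,w,(w[:2]-c)@x,(w[:2]-c)@y)
print('hole',ray('top',(340+177/4,135+147/4),6))
print(pose(18.9,.06).round(3).tolist())
print(to([604,-261,300],pose(18.9)))
E
```

```text
pin [599.94840917 217.47123639 178.        ] 16.273316015784566 -2.1279006029460725
s1 [636.88865633 219.28207819 170.        ] 53.079105475334295 1.5045738351202027
s2 [590.94287674 220.69436418 170.        ] 7.1196318819543825 0.6466685498627249
hole [[ 632.04714041 -252.60268406    6.        ]]
[[-0.324, 0.944, -0.057], [0.946, 0.323, -0.019], [0.0, -0.06, -0.998]]
[-4.8330e-01  1.0320e-01  1.0400e-01  1.3000e-03 -1.5000e-03  1.5787e+00]
```

Units first: shifts go in shares of 0.8 m and turns go in shares of 180 degrees. So -0.22 m / 0.8 = -0.275, -0.044 m / 0.8 = -0.055, 0.145 rad / 3.1416 = 0.0462.

apply_moves(targets=[[-0.055,0.0118,0,0,0,0.0462],[-0.11,0.0235,0,0,0,0.0923],[-0.165,0.0353,0,0,0,0.1385],[-0.22,0.047,0,0,0,0.1846],[-0.275,0.0588,0,0,0,0.2308]], jaw=-1)

```text
t: 0.6
tcp_pos: [372.9, -402.1, 404.4]
orientation: [[-0.936, 0.352, -0.0], [0.352, 0.936, 0.0], [0.001, 0.0, -1.0]]
contact_force: [0.3, -0.8, -0.0]
width: 85.4
finger_force: 0.0
```

```bash
python3 -c "
from h import *
print(get_obs()['tcp_pos'],to([604,-261,300],pose(18.9)))"
```

```text
[ 372.91960985 -402.14065175  404.38830967] [-1.666e-01  2.135e-01  1.044e-01  0.000e+00 -7.000e-04  8.807e-01]
```

Converted, 0.17 m / 0.8 = 0.2125, 0.136 m / 0.8 = 0.17, 0.7 rad / 3.1416 = 0.2228.

apply_moves(targets=[[-0.0325,0.0425,0.02,0,0,0.0446],[-0.065,0.085,0.04,0,0,0.0891],[-0.0975,0.1275,0.06,0,0,0.1337],[-0.13,0.17,0.08,0,0,0.1783],[-0.1625,0.2125,0.1,0,0,0.2228]])

```text
t: 1.1
tcp_pos: [553.8, -287.8, 323.6]
orientation: [[-0.489, 0.872, -0.001], [0.872, 0.489, 0.0], [0.001, -0.001, -1.0]]
contact_force: [0.6, -0.6, -0.4]
width: 85.2
finger_force: 0.0
```

```bash
python3 -c "
from h import *
print(get_obs()['tcp_pos'],to([604,-261,300],pose(18.9)))"
```

```text
[ 553.84246871 -287.76339021  323.60359705] [-0.0012  0.0569  0.0236 -0.0006 -0.0006  0.181 ]
```

Converted, 0.055 m / 0.8 = 0.0688, -0.001 m / 0.8 = -0.0013, 0.18 rad / 3.1416 = 0.0573.

apply_moves(targets=[[0,0.035,0.015,0,0,0.0286],[-0.0013,0.0688,0.0288,0,0,0.0573],[-0.0013,0.0688,0.0288,0,0,0.0573],[-0.0013,0.0688,0.0288,0,0,0.0573]])

```text
t: 1.5
tcp_pos: [601.1, -262.4, 300.6]
orientation: [[-0.332, 0.943, -0.002], [0.943, 0.332, 0.0], [0.001, -0.002, -1.0]]
contact_force: [-1.0, 0.3, 0.4]
width: 85.1
finger_force: 0.0
```

```bash
python3 - <<'E'
from h import *
o=get_obs();print(o['tcp_pos'],to([604,-261,300],pose(18.9)))
p,d=get_image('wrist');W=lift('wrist',d)
cv2.imwrite('pics/w0.png',p)
Z=W[...,2];u,v=proj('wrist',[604,-261,50])[0];print(u,v)
m=(d>0)&(Z>30)&(Z<60)&(np.hypot(W[...,0]-604,W[...,1]+261)<60)
P=W[m];r=cv2.minAreaRect(P[:,:2].astype(np.float32));print(len(P),P[:,2].max(),r)
t=m&(Z>47);r=cv2.minAreaRect(W[t][:,:2].astype(np.float32));print(t.sum(),r)
m=(d>0)&(Z>3)&(Z<10)&(np.hypot(W[...,0]-604,W[...,1]+261)<115)
r=cv2.minAreaRect(W[m][:,:2].astype(np.float32));print(m.sum(),r)
E
```

```text
[ 601.07460468 -262.39897309  300.63622263] [ 0.0003  0.0032  0.0006 -0.0019 -0.001   0.0085]
318.8321699928342 205.00252096352017
726 52.93269026581762 ((606.7125244140625, -259.2465515136719), (9.33526611328125, 49.967735290527344), 19.341318130493164)
682 ((606.7275390625, -259.29266357421875), (9.31707763671875, 49.87132263183594), 19.377338409423828)
18598 ((604.1085815429688, -259.661865234375), (215.166259765625, 217.0559539794922), 14.91966724395752)
```

View pics/w0.png

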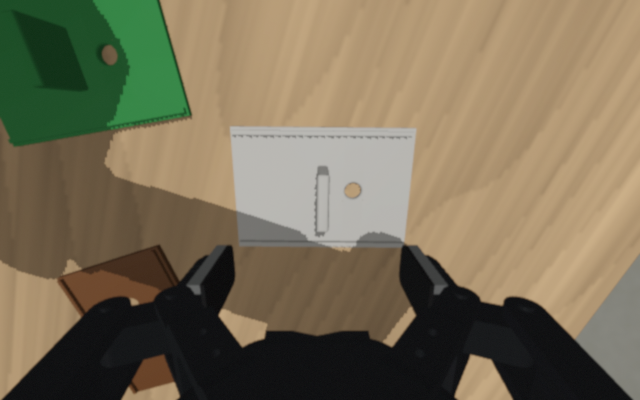

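The wrist view shows the white plate centred between the fingers, with its tab at (322,200) and hole at (353,190) on the tool's +y side. The tab's position agrees with the top view to within 3 mm. Going down.

Converted, 0.112 m / 0.8 = 0.14, 0.005 m / 0.8 = 0.0063.

apply_moves(targets=[[0,0.0063,0.0375,0,0,0],[0,0.0063,0.075,0,0,0],[0,0.0063,0.1125,0,0,0],[0,0.0063,0.14,0,0,0],[0,0.0063,0.14,0,0,0]])

```text
t: 2.05
tcp_pos: [603.6, -261.5, 186.9]
orientation: [[-0.329, 0.944, -0.006], [0.944, 0.329, 0.002], [0.004, -0.005, -1.0]]
contact_force: [-0.8, -0.2, -0.0]
width: 85.2
finger_force: 0.0
```

apply_moves(targets=[[0,0,0,0,0,0],[0,0,0,0,0,0],[0,0,0,0,0,0],[0,0,0,0,0,0],[0,0,0,0,0,0]], jaw=1, force=40)

```text
t: 2.55
tcp_pos: [605.8, -261.1, 190.4]
orientation: [[-0.33, 0.944, 0.001], [0.944, 0.33, -0.0], [-0.001, 0.001, -1.0]]
contact_force: [-0.4, -0.4, 0.5]
width: 12.3
finger_force: 0.0
```

apply_moves(targets=[[0,0,0,0,0,0],[0,0,0,0,0,0],[0,0,0,0,0,0]])

```text
t: 2.85
tcp_pos: [605.8, -261.2, 190.4]
orientation: [[-0.33, 0.944, 0.001], [0.944, 0.33, -0.0], [-0.001, 0.001, -1.0]]
contact_force: [-1.8, 0.0, 5.6]
width: 9.5
finger_force: 40.4
```

apply_moves(targets=[[0,0,-0.0375,0,0,0],[0,0,-0.0875,0,0,0],[0,0,-0.1375,0,0,0],[0,0,-0.1875,0,0,0],[0,0,-0.2375,0,0,0]])

```text
t: 3.35
tcp_pos: [605.4, -260.8, 380.0]
orientation: [[-0.33, 0.944, -0.002], [0.944, 0.33, 0.001], [0.002, -0.001, -1.0]]
contact_force: [0.8, 0.0, -3.6]
width: 9.6
finger_force: 39.4
```

```bash
python3 - <<'E'
from h import *
a=np.radians(-2.83);x=np.array([np.cos(a),np.sin(a)]);y=np.array([-x[1],x[0]]);c=np.array([583.8,220.4])
t=c+(16-30-25)*x;print(t,to([*t,410],pose(-2.83)))
E
```

```text
[544.84756351 222.32553673] [ 0.4761  0.1024 -0.0292 -0.0017 -0.0015  0.3859]
```

Converted, 0.205 m / 0.8 = 0.2563, 0.16 m / 0.8 = 0.2, 0.17 rad / 3.1416 = 0.0541.

apply_moves(targets=[[0.0375,0.0075,-0.0125,0,0,0.0064],[0.0875,0.0188,-0.025,0,0,0.0159],[0.1438,0.0313,-0.0375,0,0,0.0286],[0.2,0.0438,-0.0438,0,0,0.0414],[0.2563,0.055,-0.0438,0,0,0.0541]])

```text
t: 3.85
tcp_pos: [581.9, -77.4, 413.7]
orientation: [[-0.208, 0.978, -0.002], [0.978, 0.208, 0.028], [0.028, 0.003, -1.0]]
contact_force: [0.9, -0.1, -1.5]
width: 9.3
finger_force: 39.4
```

```bash
python3 - <<'E'
from h import *
o=get_obs();print(o['tcp_pos'],o['width'],to([544.8,222.3,412],pose(-2.83)))
E
```

```text
[581.91403255 -77.43075081 413.72232917] 9.30333131115173 [ 3.007e-01  2.600e-02  1.020e-02 -2.000e-04 -2.820e-02  2.589e-01]
```

Converted, 0.215 m / 0.8 = 0.2688, 0.18 m / 0.8 = 0.225, 0.19 rad / 3.1416 = 0.0605.

apply_moves(targets=[[0.0563,0.005,0,0,0,0.0127],[0.1125,0.01,0,0,0,0.0255],[0.1688,0.015,0,0,0,0.0382],[0.225,0.02,0,0,0,0.0509],[0.2688,0.0238,0,0,0,0.0605]])

```text
t: 4.35
tcp_pos: [568.2, -124.1, 396.3]
orientation: [[-0.102, 0.995, -0.0], [0.991, 0.101, 0.09], [0.089, 0.009, -0.996]]
contact_force: [-0.2, -1.0, -1.8]
width: 9.7
finger_force: 39.4
```

Converted, 0.03 m / 0.8 = 0.0375, 0.02 m / 0.8 = 0.025, 0.02 rad / 3.1416 = 0.0064.

apply_moves(targets=[[0.025,0.0013,0,0,0,0.0032],[0.0375,0.0025,0,0,0,0.0064],[0.0375,0.0025,0,0,0,0.0064],[0.0375,0.0025,0,0,0,0.0064]])

```text
t: 4.75
tcp_pos: [567.2, -112.4, 397.2]
orientation: [[-0.113, 0.994, 0.002], [0.988, 0.112, 0.109], [0.108, 0.014, -0.994]]
contact_force: [0.6, 0.6, -1.7]
width: 9.4
finger_force: 39.4
```

```bash
python3 - <<'E'
from h import *
o=get_obs();print(o['tcp_pos'],o['width'],to([544.8,222.3,400],pose(-2.83)))
p,d=get_image('wrist');cv2.imwrite('pics/w1.png',p)
p,d=get_image('top');cv2.imwrite('pics/t1.png',p);np.save('pics/t1.npy',d)
E
```

```text
[ 567.16201599 -112.44557816  397.21528583] 9.383951273004659 [ 0.3334  0.0155  0.0337  0.0053 -0.1092  0.1627]
```

View pics/w1.png

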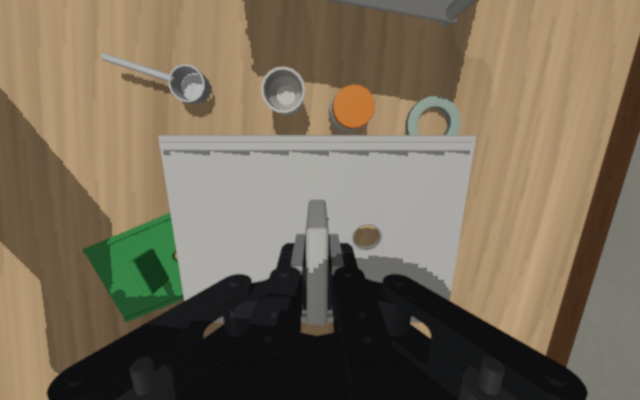

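The wrist view shows the plate firmly gripped, with the hole at (367,237), but the arm did not follow the command. I'll check the joints.

```bash
python3 - <<'E'
from h import *
o=get_obs();print(o['t'],np.round(o['q'],1),np.round(o['joint_velocities'],1),np.round(o['effort'],1),np.round(o['wrist_torque'],2),o['tcp_pos'])
E
```

```text
4.85 [   2.1   18.4   12.6   -6.3  -83.9 -174.9] [ 0.2 -0.  -0.  -0.1 -0.1 -0. ] [ -0.1 -43.7  24.8   5.3   0.    0. ] [-0.45 -0.01  0.01] [ 567.16717714 -112.29099137  397.24396288]
```

Joint 6 has reached its limit at -174.9°. The relation is tool y yaw ≈ q1 + q6 + 180, so the rack pose needs q6 ≈ +141°. I'll spin the held plate the other way round, in clear air.

```bash
python3 - <<'E'
from h import *
print(to([568,-112,415],pose(22)),to([568,-112,415],pose(42)))
E
```

```text
[ 0.0021  0.0011 -0.0176  0.0287 -0.1057 -0.27  ] [ 0.0021  0.0011 -0.0176  0.0473 -0.1004 -0.6187]
```

Converted, -0.018 m / 0.8 = -0.0225, -0.012 m / 0.8 = -0.015, -0.6 rad / 3.1416 = -0.191.

apply_moves(targets=[[0,0,-0.0075,0.0032,-0.0095,-0.0318],[0,0,-0.015,0.0064,-0.0191,-0.07],[0.0013,0.0013,-0.0225,0.0095,-0.0286,-0.1114],[0.0025,0.0013,-0.0225,0.0127,-0.0318,-0.1528],[0.0025,0.0013,-0.0225,0.015,-0.0318,-0.191]])

```text
t: 5.35
tcp_pos: [567.9, -111.7, 415.5]
orientation: [[-0.66, 0.752, -0.001], [0.752, 0.66, 0.0], [0.001, -0.0, -1.0]]
contact_force: [0.0, -0.9, -1.6]
width: 9.3
finger_force: 39.4
```

```bash
python3 - <<'E'
from h import *
o=get_obs();print(np.round(o['q'],1),o['tcp_pos'],to([568,-112,415],pose(80)))
E
```

```text
[   4.3   17.8   12.1   -0.   -84.3 -143.1] [ 567.87100173 -111.74956476  415.52316675] [-3.00e-04 -1.00e-04  5.00e-04 -2.00e-04 -7.00e-04 -6.76e-01]
```

Converted, -0.7 rad / 3.1416 = -0.2228.

apply_moves(targets=[[0,0,0,0,0,-0.0446],[0,0,0,0,0,-0.0891],[0,0,0,0,0,-0.1337],[0,0,0,0,0,-0.1783],[0,0,0,0,0,-0.2228]])

```text
t: 5.85
tcp_pos: [567.9, -112.0, 415.4]
orientation: [[-0.989, 0.15, -0.001], [0.15, 0.989, 0.001], [0.001, 0.0, -1.0]]
contact_force: [-0.8, -0.3, -2.7]
width: 9.2
finger_force: 39.4
```

Converted, -0.7 rad / 3.1416 = -0.2228.

apply_moves(targets=[[0,0,0,0,0,-0.0446],[0,0,0,0,0,-0.0891],[0,0,0,0,0,-0.1337],[0,0,0,0,0,-0.1783],[0,0,0,0,0,-0.2228]])

```text
t: 6.35
tcp_pos: [567.9, -112.0, 415.4]
orientation: [[-0.853, -0.522, -0.001], [-0.522, 0.853, 0.001], [0.0, 0.001, -1.0]]
contact_force: [0.1, 0.7, -2.0]
width: 9.3
finger_force: 39.4
```

Converted, -0.7 rad / 3.1416 = -0.2228.

apply_moves(targets=[[0,0,0,0,0,-0.0446],[0,0,0,0,0,-0.0891],[0,0,0,0,0,-0.1337],[0,0,0,0,0,-0.1783],[0,0,0,0,0,-0.2228]])

```text
t: 6.85
tcp_pos: [567.9, -112.0, 415.3]
orientation: [[-0.316, -0.949, -0.001], [-0.949, 0.316, 0.001], [-0.0, 0.001, -1.0]]
contact_force: [0.1, 0.1, -3.7]
width: 9.3
finger_force: 39.4
```

Converted, -0.7 rad / 3.1416 = -0.2228.

apply_moves(targets=[[0,0,0,0,0,-0.0446],[0,0,0,0,0,-0.0891],[0,0,0,0,0,-0.1337],[0,0,0,0,0,-0.1783],[0,0,0,0,0,-0.2228]])

```text
t: 7.35
tcp_pos: [567.9, -112.0, 415.3]
orientation: [[0.37, -0.929, -0.001], [-0.929, -0.37, 0.001], [-0.001, 0.001, -1.0]]
contact_force: [0.3, 0.3, -2.0]
width: 9.5
finger_force: 39.4
```

Converted, -0.7 rad / 3.1416 = -0.2228.

apply_moves(targets=[[0,0,0,0,0,-0.0446],[0,0,0,0,0,-0.0891],[0,0,0,0,0,-0.1337],[0,0,0,0,0,-0.1783],[0,0,0,0,0,-0.2228]])

```text
t: 7.85
tcp_pos: [567.9, -112.0, 415.3]
orientation: [[0.881, -0.472, -0.001], [-0.472, -0.881, 0.001], [-0.001, -0.0, -1.0]]
contact_force: [-0.6, 0.8, -2.5]
width: 9.4
finger_force: 39.4
```

Converted, -0.7 rad / 3.1416 = -0.2228.

apply_moves(targets=[[0,0,0,0,0,-0.0446],[0,0,0,0,0,-0.0891],[0,0,0,0,0,-0.1337],[0,0,0,0,0,-0.1783],[0,0,0,0,0,-0.2228]])

```text
t: 8.35
tcp_pos: [567.9, -112.0, 415.4]
orientation: [[0.978, 0.207, -0.001], [0.207, -0.978, 0.001], [-0.001, -0.001, -1.0]]
contact_force: [0.2, 0.0, -2.0]
width: 9.4
finger_force: 39.4
```

```bash
python3 - <<'E'
from h import *
o=get_obs();print(np.round(o['q'],1),o['tcp_pos'],o['width'],to([544.8,222.3,412],pose(-2.83)))
E
```

```text
[  4.3  17.8  12.1  -0.  -84.4  97.6] [ 567.88995522 -111.98445262  415.35729732] 9.425461066084997 [ 4.6400e-02 -3.3180e-01  3.6000e-03 -1.2000e-03  1.0000e-04 -1.3134e+00]
```

Converted, -0.17 m / 0.8 = -0.2125, -0.135 m / 0.8 = -0.1688, -0.65 rad / 3.1416 = -0.2069.

apply_moves(targets=[[0.005,-0.0375,0,0,0,-0.0414],[0.0113,-0.0813,0,0,0,-0.0828],[0.0175,-0.125,0,0,0,-0.1241],[0.0238,-0.1688,0,0,0,-0.1655],[0.03,-0.2125,0,0,0,-0.2069]])

```text
t: 8.85
tcp_pos: [557.0, 60.7, 415.6]
orientation: [[0.654, 0.756, -0.001], [0.756, -0.654, 0.001], [0.0, -0.001, -1.0]]
contact_force: [1.5, 0.3, -2.8]
width: 9.3
finger_force: 39.6
```

```bash
python3 - <<'E'
from h import *
o=get_obs();print(np.round(o['q'],1),o['tcp_pos'],o['width'],to([544.8,222.3,412],pose(-2.83)))
E
```

```text
[ 2.220e+01  1.560e+01  9.200e+00 -1.000e-01 -8.360e+01  1.169e+02] [556.95032845  60.69533884 415.62860199] 9.253367529861276 [ 1.143e-01 -1.149e-01  3.700e-03 -9.000e-04 -4.000e-04 -6.639e-01]
```

Converted, -0.113 m / 0.8 = -0.1413, 0.112 m / 0.8 = 0.14, -0.66 rad / 3.1416 = -0.2101.

apply_moves(targets=[[0.0313,-0.0313,0,0,0,-0.0446],[0.0688,-0.0688,0,0,0,-0.0891],[0.1063,-0.1063,0,0,0,-0.1337],[0.1313,-0.1313,0,0,0,-0.1751],[0.14,-0.1413,0,0,0,-0.2101]])

```text
t: 9.35
tcp_pos: [545.5, 220.9, 415.1]
orientation: [[0.051, 0.999, -0.002], [0.999, -0.051, 0.001], [0.001, -0.002, -1.0]]
contact_force: [0.9, -0.3, -2.1]
width: 9.5
finger_force: 39.6
```

apply_moves(targets=[[0,0,0,0,0,0],[0,0,0,0,0,0]])

```text
t: 9.55
tcp_pos: [545.9, 217.9, 415.5]
orientation: [[0.061, 0.998, -0.001], [0.998, -0.061, 0.0], [0.0, -0.001, -1.0]]
contact_force: [0.4, 0.2, -2.4]
width: 9.5
finger_force: 39.6
```

```bash
python3 - <<'E'
from h import *
o=get_obs();print(np.round(o['q'],1),o['tcp_pos'],o['width'],to([544.8,222.3,392],pose(-2.83,-.06)))
p,d=get_image('wrist');cv2.imwrite('pics/w2.png',p);np.save('pics/w2.npy',d)
o=get_obs();R=np.array(o['orientation'])
W=lift('wrist',d);T=(W-o['tcp_pos'])@R  # tool frame
m=(d>0)&(T[...,2]>150)&(T[...,2]<205)
m[:100]&=True
P=T[m];A=np.c_[P[:,:2],np.ones(len(P))]
for z0 in (1,):
    s=np.median(P[:,2]);k=abs(P[:,2]-185)<6;print('plate top tool z',np.median(P[k,2]),np.linalg.lstsq(A[k],P[k,2],rcond=None)[0])
E
```

```text
[ 3.700e+01  1.890e+01  1.360e+01 -1.000e-01 -8.480e+01  1.396e+02] [545.94543487 217.90730046 415.53696981] 9.473864354930175 [ 0.0043 -0.0014  0.0235 -0.0611  0.0001 -0.0112]
plate top tool z 184.14164757011673 [-1.17262965e-02 -3.52948354e-04  1.84219396e+02]
```

View pics/w2.png

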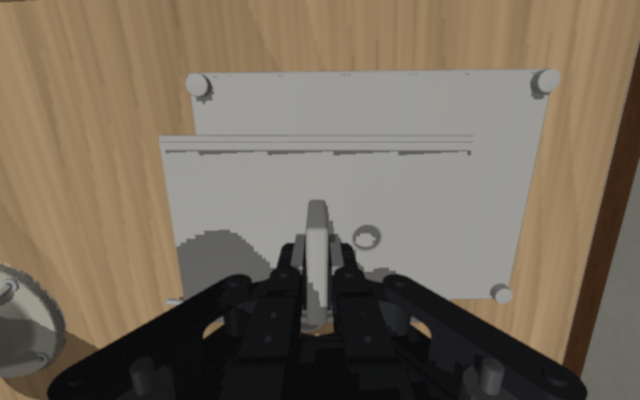

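The wrist view shows the plate over the rack and nearly square to it. The post tops are at (197,84), (547,81) and (503,295), and the hole is at (367,237). I'll use these to check the rack pose.

```bash
python3 - <<'E'
from h import *
o=get_obs();R=np.array(o['orientation'])
P=ray('wrist',[(197,79),(547,76),(503,294)],178);print(P.round(1).tolist())
A,B,C=P[:,:2]
yaw=np.degrees(np.arctan2(*(B-A)[::-1]));print('yaw',yaw,'len',np.linalg.norm(B-A),np.linalg.norm(B-C),'centre',(A+C)/2)
h=ray('wrist',(367,237),o['tcp_pos'][2]-184)[0];print('hole in tool',(h-o['tcp_pos'])@R)
# plate front edge line in tool frame (bright rim near row 136)
e=ray('wrist',[(162,137),(473,137)],o['tcp_pos'][2]-184);print('edge in tool',((e-o['tcp_pos'])@R).round(1).tolist())
E
```

```text
[[471.8, 318.8, 178.0], [710.1, 306.2, 178.0], [702.4, 133.6, 178.0]]
yaw -3.041244305459433 len 238.6167775368966 172.74990854561727 centre [587.09516102 226.20321599]
hole in tool [  3.71290271  31.63968553 183.97149131]
edge in tool [[62.0, -81.1, 184.1], [62.1, 85.4, 183.9]]
```

Converted, -0.05 m / 0.8 = -0.0625, -0.035 m / 0.8 = -0.0438, -0.009 rad / 3.1416 = -0.0029.

apply_moves(targets=[[0.0025,-0.0188,0,0,0,-0.0029],[0.005,-0.0438,0,0,0,-0.0029],[0.005,-0.0625,0,0,0,-0.0029],[0.005,-0.0625,0,0,0,-0.0029],[0.005,-0.0625,0,0,0,-0.0029]])

```text
t: 10.1
tcp_pos: [496.5, 224.1, 416.1]
orientation: [[0.051, 0.999, -0.0], [0.999, -0.051, 0.001], [0.001, -0.0, -1.0]]
contact_force: [0.2, -0.6, -3.4]
width: 9.4
finger_force: 39.7
```

```bash
python3 - <<'E'
from h import *
o=get_obs();print(np.round(o['q'],1),o['tcp_pos'],np.array(o['orientation']).round(4).tolist())
p,d=get_image('wrist');cv2.imwrite('pics/w3.png',p);np.save('pics/w3.npy',d)
R=np.array(o['orientation']);W=lift('wrist',d);T=(W-o['tcp_pos'])@R
Z=W[...,2];a=(d>0)
m=(a&(Z>173)&(Z<184)).astype(np.uint8)
n,l,s,c=cv2.connectedComponentsWithStats(m)
for i in range(1,n):
    if s[i,4]>25: q=T[l==i];print(s[i].tolist(),q.mean(0).round(1),W[l==i].mean(0).round(1))
# rack top face outline in tool frame, far edge
f=a&(Z>166)&(Z<184);q=T[f];print('rack',np.percentile(q,[.2,99.8],axis=0).round(1).tolist())
cv2.imwrite('pics/w3c.png',cv2.resize(p[40:320,150:610],None,fx=1.7,fy=1.7,interpolation=2))
E
```

```text
[ 40.7  13.8   6.8  -0.  -83.  136.3] [496.45604329 224.05434053 416.13678658] [[0.0515, 0.9987, -0.0001], [0.9987, -0.0515, 0.0009], [0.0009, -0.0002, -1.0]]
[600, 77, 30, 25, 547] [ 90.3 209.  239. ] [709.8 303.7 177.2]
[259, 78, 23, 25, 427] [ 89.8 -30.5 238.6] [470.6 315.5 177.6]
[545, 290, 22, 19, 300] [-80.3 209.4 239. ] [701.5 133.3 177. ]
rack [[-89.3, -38.2, 237.3], [99.1, 219.2, 248.3]]
```

View pics/w3c.png

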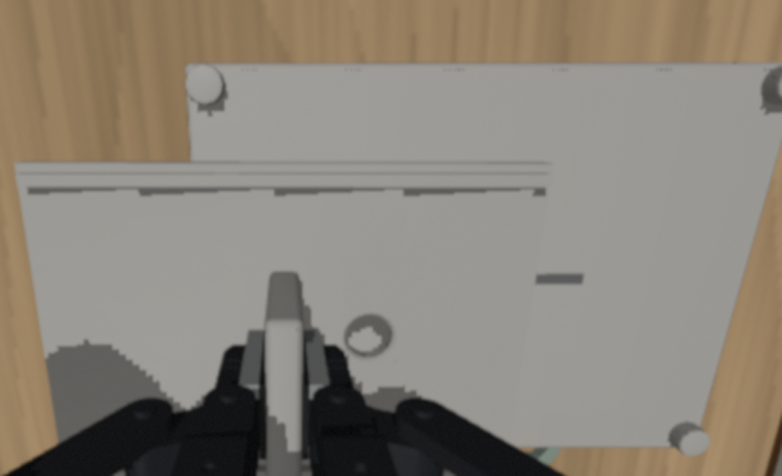

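The crop shows the slot's far end at full-image pixels (465–493, 204) and the hole at about (367,237), with the pin still under the plate. Next I'll get the plate's offset from the slot, both seen in this camera.

```bash
python3 - <<'E'
from h import *
o=get_obs();R=np.array(o['orientation']);p=cv2.imread('pics/w3.png');d=np.load('pics/w3.npy');W=lift('wrist',d);T=(W-o['tcp_pos'])@R;Z=W[...,2]
g=cv2.cvtColor(p,cv2.COLOR_BGR2GRAY)
sl=np.argwhere(g[198:212,468:496]<g[198:212,468:496].max()-35)+[198,468]
q=(ray('wrist',sl[:,::-1],170)-o['tcp_pos'])@R;print('slot tool x mean',q.mean(0),q.min(0),q.max(0))
# plate: top face depth points
m=(d>0)&(abs(T[...,2]-184.2)<5);m[255:]=0
q=T[m];print('plate x max',np.percentile(q[:,0],[99,99.9]),'y',np.percentile(q[:,1],[.1,99.9]))
k=np.zeros_like(m);k[210:262,340:395]=1
h=k&(d>0)&(T[...,2]>192);h2=np.argwhere(h);print('hole px (depth)',len(h2),h2.mean(0),h2.min(0),h2.max(0))
dk=cv2.morphologyEx((g<125).astype(np.uint8)*k.astype(np.uint8),cv2.MORPH_CLOSE,np.ones((5,5)))
n,l,s,c=cv2.connectedComponentsWithStats(dk);print(s[1:].tolist(),c[1:].round(1).tolist())
tab=(d>0)&(T[...,2]>137)&(T[...,2]<146)&(abs(T[...,1])<8);tab[240:]=0
q=T[tab];print('tab',len(q),q.min(0),q.max(0))
print('edge', [np.flatnonzero(np.diff(g[120:160,u].astype(int))<-12)[:4]+120 for u in (200,250,300,350,400)])
E
```

```text
slot tool x mean [  4.55152855 133.35356846 245.82787324] [  2.46173308 123.37710095 245.82204543] [  6.69308485 143.12110419 245.83350766]
plate x max [62.11204866 62.58726973] y [-83.30192496  86.48885408]
hole px (depth) 422 [236.007109   365.73933649] [226 353] [253 382]
[[340, 225, 41, 37, 687]] [[358.2, 243.0]]
tab 356 [ 22.13356527  -3.41217454 138.91794265] [ 28.02198992   6.63563737 145.98246741]
edge [array([148, 149]), array([149, 150]), array([148, 149]), array([149, 150]), array([149, 150])]
```

Converted, 0.04 m / 0.8 = 0.05, 0.038 m / 0.8 = 0.0475, -0.057 rad / 3.1416 = -0.0181.

apply_moves(targets=[[0.0013,0.0125,0,-0.0048,0,0],[0.0025,0.03,0,-0.0095,0,0],[0.0025,0.0475,0.0125,-0.0143,0,0],[0.0025,0.0475,0.0313,-0.0181,0,0],[0.0025,0.0475,0.05,-0.0181,0,0]])

```text
t: 10.65
tcp_pos: [536.0, 224.7, 374.4]
orientation: [[0.051, 0.997, 0.057], [0.999, -0.051, -0.003], [-0.0, 0.057, -0.998]]
contact_force: [-0.6, 0.1, -2.2]
width: 9.2
finger_force: 39.8
```

apply_moves(targets=[[0,0,0,0,0,0],[0,0,0,0,0,0]])

```text
t: 10.85
tcp_pos: [535.3, 224.8, 375.5]
orientation: [[0.05, 0.997, 0.056], [0.999, -0.05, -0.003], [-0.0, 0.056, -0.998]]
contact_force: [0.4, -0.2, -1.6]
width: 9.6
finger_force: 39.7
```

```bash
python3 - <<'E'
from h import *
o=get_obs();R=np.array(o['orientation']);print(o['tcp_pos'],R.round(4).tolist(),o['contact_force'],o['wrist_torque'])
p,d=get_image('wrist');cv2.imwrite('pics/w4.png',p);np.save('pics/w4.npy',d)
W=lift('wrist',d);T=(W-o['tcp_pos'])@R;Z=W[...,2]
print('plate centre under',o['tcp_pos']+R@[2.4,1.6,190.3],'hole',o['tcp_pos']+R@[2.4,31.6,190.3])
h=pose(-2.95);q=(W-o['tcp_pos'])@h
f=(d>0)&(Z>173)&(Z<184)
n,l,s,c=cv2.connectedComponentsWithStats(f.astype(np.uint8))
for i in range(1,n):
    if s[i,4]>100: print(s[i].tolist(),q[l==i].mean(0).round(1))
print(np.percentile(q[(d>0)&(Z>166)&(Z<184)],[.2,99.8],axis=0).round(1).tolist())
m=(d>0)&(abs(T[...,2]-184.2)<5);m[255:]=0;print(np.percentile(q[m],[.1,99.9],axis=0).round(1).tolist())
E
```

```text
[535.25275281 224.7821175  375.50589032] [[0.0504, 0.9972, 0.056], [0.9987, -0.0503, -0.0033], [-0.0005, 0.0561, -0.9984]] [ 0.43545036 -0.1953578  -1.63148893] [0.07098653 0.18048083 0.02498483]
plate centre under [547.63337181 226.47459118 185.59468527] hole [577.54802216 224.96532269 187.27866959]
[151, 72, 34, 32, 792] [ 87.5 -68.4 197.2]
[565, 75, 35, 29, 768] [ 88.  169.9 197.3]
[510, 316, 25, 23, 397] [-82.  170.5 197.8]
[[-88.3, -76.4, 195.4], [96.8, 180.4, 206.5]]
[[-7.8, -72.7, 174.8], [62.8, 96.9, 189.3]]
```

Converted, 0.007 m / 0.8 = 0.0088, 0.006 m / 0.8 = 0.0075.

apply_moves(targets=[[0,-0.0003,0.0038,0,0,0],[0,-0.0005,0.0075,0,0,0],[0,-0.0005,0.0088,0,0,0],[0,-0.0005,0.0088,0,0,0]])

```text
t: 11.3
tcp_pos: [534.2, 224.8, 368.5]
orientation: [[0.05, 0.997, 0.056], [0.999, -0.05, -0.002], [0.0, 0.056, -0.998]]
contact_force: [0.0, 0.0, -2.4]
width: 9.6
finger_force: 39.8
```

Converted, 0.001 m / 0.8 = 0.0013.

apply_moves(targets=[[0,0,0.0013,0,0,0],[0,0,0.0013,0,0,0]])

```text
t: 11.5
tcp_pos: [534.3, 224.9, 367.6]
orientation: [[0.05, 0.997, 0.056], [0.999, -0.05, -0.002], [0.001, 0.056, -0.998]]
contact_force: [0.3, 0.5, -2.2]
width: 9.3
finger_force: 39.8
```

Converted, 0.001 m / 0.8 = 0.0013.

apply_moves(targets=[[0,0,0.0013,0,0,0],[0,0,0.0013,0,0,0]])

```text
t: 11.7
tcp_pos: [534.4, 224.9, 366.5]
orientation: [[0.05, 0.997, 0.056], [0.999, -0.05, -0.002], [0.0, 0.056, -0.998]]
contact_force: [-0.4, -0.2, -2.3]
width: 9.4
finger_force: 39.8
```

Converted, 0.001 m / 0.8 = 0.0013.

apply_moves(targets=[[0,0,0.0013,0,0,0],[0,0,0.0013,0,0,0]])

```text
t: 11.9
tcp_pos: [534.4, 224.8, 365.4]
orientation: [[0.05, 0.997, 0.056], [0.999, -0.05, -0.002], [0.0, 0.056, -0.998]]
contact_force: [-0.1, -0.5, -2.2]
width: 9.4
finger_force: 39.8
```

Converted, 0.0007 m / 0.8 = 0.0009.

apply_moves(targets=[[0,0,0.0009,0,0,0],[0,0,0.0009,0,0,0]])

```text
t: 12.1
tcp_pos: [534.5, 224.9, 365.1]
orientation: [[0.05, 0.997, 0.056], [0.999, -0.05, -0.002], [0.001, 0.056, -0.998]]
contact_force: [-1.0, 0.6, -1.6]
width: 9.5
finger_force: 39.9
```

apply_moves(targets=[[0,0,0.0009,0,0,0],[0,0,0.0009,0,0,0]])

```text
t: 12.3
tcp_pos: [534.5, 224.8, 364.9]
orientation: [[0.05, 0.997, 0.057], [0.999, -0.05, -0.002], [0.001, 0.057, -0.998]]
contact_force: [-3.1, -0.7, 3.3]
width: 9.6
finger_force: 40.6
```

Converted, 0.0005 m / 0.8 = 0.0006.

apply_moves(targets=[[0,0,0.0006,0,0,0],[0,0,0.0006,0,0,0]])

```text
t: 12.5
tcp_pos: [534.4, 224.8, 364.9]
orientation: [[0.05, 0.997, 0.057], [0.999, -0.05, -0.002], [0.001, 0.057, -0.998]]
contact_force: [-5.1, -0.2, 5.6]
width: 9.3
finger_force: 41.2
```

Contact is felt at the expected height, so I'm loosening the fingers to about 14 mm.

apply_moves(targets=[[0,0,0,0,0,0],[0,0,0,0,0,0],[0,0,0,0,0,0],[0,0,0,0,0,0]], jaw=0.66, force=20)

```text
t: 12.9
tcp_pos: [534.7, 224.8, 363.4]
orientation: [[0.05, 0.997, 0.056], [0.999, -0.05, -0.002], [0.0, 0.056, -0.998]]
contact_force: [-0.0, -0.3, -0.5]
width: 14.6
finger_force: 0.0
```

```bash
cat > look.py <<'E'
from h import *
import sys
o=get_obs();R=np.array(o['orientation']);p,d=get_image('wrist');cv2.imwrite(f'pics/{sys.argv[1]}.png',p)
print(o['t'],o['tcp_pos'].round(1) if hasattr(o['tcp_pos'],'round') else o['tcp_pos'],'w',round(o['width'],1),np.round(o['contact_force'],1),'ff',o['finger_force'])
W=lift('wrist',d);q=(W-o['tcp_pos'])@pose(-2.95);Z=W[...,2]
# plate top face: strip off the rim, away from shadows/fingers
m=np.zeros(d.shape,bool);m[160:235,200:440]=1;m&=(d>0)&(Z>170)&(Z<196)&(abs(q[...,0]-40)<14)&(abs(q[...,1]-8)<70)
P=q[m];A=np.c_[P[:,:2],np.ones(len(P))];a=A.copy();b=P[:,2]
for _ in range(3):
    s=np.linalg.lstsq(a,b,rcond=None)[0];r=abs(A@s-P[:,2])<1.5;a,b=A[r],P[r,2]
print('slopes x,y',s[:2].round(4),'centre underside z',o['tcp_pos'][2]-(s[2]+s[1]*8)-6,len(b))
m=(d>0)&(abs(q[...,2]-(q[...,:2]@s[:2]+s[2]))<2.5)&(q[...,0]<66);m[255:]=0
print('plate q',np.percentile(q[m],[.1,99.9],axis=0)[:,:2].round(1).tolist())
f=(d>0)&(Z>174)&(Z<182)&(q[...,0]>75);n,l,st,c=cv2.connectedComponentsWithStats(f.astype(np.uint8))
print('posts',[q[l==i].mean(0).round(1).tolist() for i in range(1,n) if st[i,4]>150])
E
python3 look.py w5
```

```text
12.9 [534.7 224.8 363.4] w 14.6 [-0.  -0.3 -0.5] ff 0.0
slopes x,y [-0.0011 -0.0585] centre underside z 174.86002801513777 9901
plate q [[-7.0, -73.1], [62.8, 96.5]]
posts [[87.3, -68.2, 185.7], [87.8, 170.7, 185.8]]
```

It is riding as intended: tilt 0.0585 rad, centre height 174.9 mm, and the hole about 25 mm short of the pin. Sliding it forward now.

Converted, 0.01 m / 0.8 = 0.0125, 0.008 m / 0.8 = 0.01.

apply_moves(targets=[[0,0.0025,0.0001,0,0,0],[0,0.005,0.0003,0,0,0],[0,0.0075,0.0004,0,0,0],[0,0.01,0.0005,0,0,0],[0,0.0125,0.0006,0,0,0]])

```text
t: 13.45
tcp_pos: [544.6, 224.4, 363.8]
orientation: [[0.05, 0.997, 0.056], [0.999, -0.05, -0.002], [0.001, 0.056, -0.998]]
contact_force: [-4.2, 0.3, 2.7]
width: 14.5
finger_force: 1.7
```

```bash
python3 look.py w6
```

```text
13.45 [544.6 224.4 363.8] w 14.5 [-4.2  0.3  2.7] ff 1.7189999297261238
slopes x,y [ 0.0001 -0.062 ] centre underside z 175.16259910205767 9859
plate q [[-7.2, -74.8], [62.8, 94.8]]
posts [[87.3, -77.6, 186.2], [87.7, 161.3, 186.2]]
```

Converted, 0.01 m / 0.8 = 0.0125, 0.002 m / 0.8 = 0.0025.

apply_moves(targets=[[0,0.0025,0.0001,0,0,0],[0,0.005,0.0003,0,0,0],[0,0.0075,0.0004,0,0,0],[0,0.01,0.0005,0,0,0],[0,0.0125,0.0006,0,0,0]])

```text
t: 14.0
tcp_pos: [554.7, 223.8, 363.8]
orientation: [[0.05, 0.997, 0.056], [0.999, -0.05, -0.002], [0.0, 0.056, -0.998]]
contact_force: [-3.4, 0.7, 2.3]
width: 14.3
finger_force: 1.6
```

```bash
cat >> look.py <<'E'
E_=[]
for lo in range(-60,85,15):
    k=m&(abs(q[...,1]-lo)<5)
    if k.sum()>50: E_.append((lo,np.percentile(q[k][:,0],99.5)))
E_=np.array(E_);print('plate yaw rel rack (rad)',np.polyfit(*E_.T,1).round(4))
E
python3 look.py w7
```

```text
14.0 [554.7 223.8 363.8] w 14.3 [-3.4  0.7  2.3] ff 1.570306420326233
slopes x,y [-0.0021 -0.0649] centre underside z 175.31885147878236 9907
plate q [[-7.0, -74.7], [62.8, 94.9]]
posts [[87.2, -87.7, 186.2], [87.6, 151.2, 186.2]]
plate yaw rel rack (rad) [2.10000e-03 6.26758e+01]
```

Converted, 0.004 m / 0.8 = 0.005, 0.003 m / 0.8 = 0.0038.

apply_moves(targets=[[0,0.0013,0.0001,0,0,0],[0,0.0025,0.0001,0,0,0],[0,0.0038,0.0003,0,0,0],[0,0.005,0.0003,0,0,0]])

```text
t: 14.45
tcp_pos: [558.7, 223.7, 363.7]
orientation: [[0.05, 0.997, 0.056], [0.999, -0.05, -0.002], [0.001, 0.056, -0.998]]
contact_force: [-2.4, 0.1, 0.0]
width: 14.8
finger_force: 1.0
```

Converted, 0.001 m / 0.8 = 0.0013, 0.0005 m / 0.8 = 0.0006.

apply_moves(targets=[[0,0.0006,0,0,0,0],[0,0.0013,0.0001,0,0,0]])

```text
t: 14.65
tcp_pos: [559.7, 223.6, 363.7]
orientation: [[0.05, 0.997, 0.056], [0.999, -0.05, -0.002], [0.0, 0.056, -0.998]]
contact_force: [-1.7, -0.6, 1.0]
width: 14.5
finger_force: 1.1
```

```bash
python3 look.py w8
```

```text
14.65 [559.7 223.6 363.7] w 14.5 [-1.7 -0.6  1. ] ff 1.0924268513917923
slopes x,y [-0.0011 -0.0646] centre underside z 175.40987144546907 9920
plate q [[-7.0, -74.9], [62.8, 94.6]]
posts [[87.2, -92.8, 186.1], [87.6, 146.0, 185.9]]
plate yaw rel rack (rad) [2.00000e-03 6.26445e+01]
```

Converted, 0.001 m / 0.8 = 0.0013, 0.0005 m / 0.8 = 0.0006.

apply_moves(targets=[[0,0.0006,0,0,0,0],[0,0.0013,0.0001,0,0,0],[0,0.0013,0.0001,0,0,0]])

```text
t: 15.0
tcp_pos: [560.7, 223.5, 363.6]
orientation: [[0.05, 0.997, 0.056], [0.999, -0.05, -0.002], [0.0, 0.056, -0.998]]
contact_force: [-1.8, -0.2, -0.9]
width: 14.6
finger_force: 0.4
```

```bash
python3 look.py w9
```

```text
15.0 [560.7 223.5 363.6] w 14.6 [-1.8 -0.2 -0.9] ff 0.40932727977633476
slopes x,y [ 0.0002 -0.0632] centre underside z 175.34177506861585 9929
plate q [[-7.0, -75.0], [62.8, 94.5]]
posts [[87.3, -94.0, 186.0], [87.7, 144.9, 185.9]]
plate yaw rel rack (rad) [1.60000e-03 6.26389e+01]
```

Converted, 0.001 m / 0.8 = 0.0013, 0.0005 m / 0.8 = 0.0006.

apply_moves(targets=[[0,0.0006,0,0,0,0],[0,0.0013,0.0001,0,0,0],[0,0.0013,0.0001,0,0,0]])

```text
t: 15.35
tcp_pos: [561.8, 223.5, 363.9]
orientation: [[0.05, 0.997, 0.057], [0.999, -0.05, -0.002], [0.001, 0.057, -0.998]]
contact_force: [0.0, -0.4, -0.6]
width: 14.7
finger_force: 0.0
```

```bash
python3 look.py w10
```

```text
15.35 [561.8 223.5 363.9] w 14.7 [ 0.  -0.4 -0.6] ff 0.0
slopes x,y [ 0.0006 -0.001 ] centre underside z 170.19745751367597 8960
plate q [[-11.4, -75.5], [62.5, 94.3]]
posts [[87.2, -95.1, 186.2], [87.6, 143.7, 186.2]]
plate yaw rel rack (rad) [-1.50000e-03  6.23585e+01]
```

It dropped fully home: flat, at 170.2 mm, with no force. Opening and backing straight up.

apply_moves(targets=[[0,0,0,0,0,0],[0,0,0,0,0,0],[0,0,0,0,0,0],[0,0,0,0,0,0]], jaw=0.1)

```text
t: 15.8
tcp_pos: [561.6, 223.5, 363.7]
orientation: [[0.05, 0.997, 0.056], [0.999, -0.05, -0.002], [0.001, 0.056, -0.998]]
contact_force: [0.1, 0.5, 0.2]
width: 38.5
finger_force: 0.0
```

apply_moves(targets=[[0,0.0008,-0.0125,0,0,0],[0,0.0021,-0.0375,0,0,0],[0,0.0043,-0.075,0,0,0],[0,0.0063,-0.1125,0,0,0],[0,0.0063,-0.1125,0,0,0]])

```text
t: 16.3
tcp_pos: [561.9, 223.2, 459.9]
orientation: [[0.05, 0.997, 0.065], [0.999, -0.05, 0.002], [0.005, 0.065, -0.998]]
contact_force: [0.4, 0.0, 1.2]
width: 38.4
finger_force: 0.0
```

```bash
python3 - <<'E'
from h import *
p,d=get_image('wrist');cv2.imwrite('pics/end.png',p);W=lift('wrist',d);Z=W[...,2]
m=(d>0)&(Z>174)&(Z<181);print(np.median(Z[m]),get_obs()['width'],get_obs()['contact_force'])
E
```

```text
174.53362280213253 38.48431019226163 [-0.68067041 -0.07733455 -0.94229712]
```

View pics/end.png

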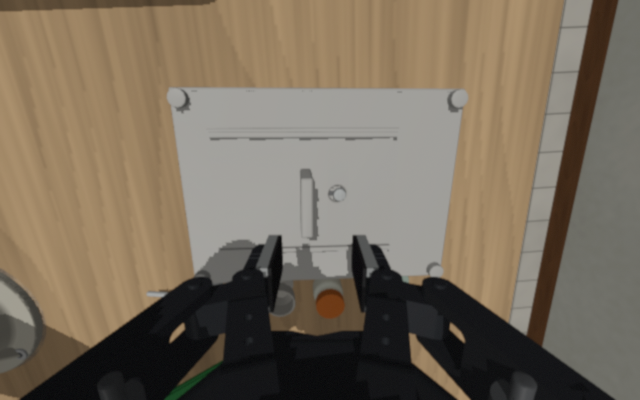

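The plate lies square and flat on the rack. The pin shows through the hole at (337,193), and the gripper is clear.

```bash
python3 -c "
from bench import *
print(sign_off())"
```

```text
the job is handed in; nothing more can be done
None
```

The white plate is down over the pin, flat on the top tier and square to the rack, with the gripper clear; the job was handed in at about 16 s of the 54 s, and no verdict came back.

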